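# Open the punch chest onto its stay and put the punch away

## Robot

A 7-joint arm with a two-finger parallel gripper is mounted at the origin on the work surface. World frame = base frame: x ahead of the robot, y to its left, z up, the work surface at z = 0. Lengths are in m, angles in rad, forces in N, time in s.
With the tool pointing down it reaches from about 0.425 to 0.925 m from the base axis. Payload 6.8 kg.
Tool frame: the origin (TCP) lies on the mounting face of the last link; the fingertips stand 173 mm ahead of it and the grasp point (between the pads) lies 155 mm ahead of it; z points along the fingers, y is the line along which they close (so a half turn about z gives the same grasp; the last joint's range is limited). The gripper opens to 85 mm and grips with 20 to 120 N. Pads are 22 mm wide; open, the fingers measure 114 mm over their backs; the gripper's body (76 mm by 85 mm) begins 54 mm behind the grasp point. The pads swing forward as they close: fully open they stand 13 mm farther back than shut.
Start: joints at [-1.301, 0.477, 0.022, 1.555, -0.011, 1.109, -0.083], TCP at [0.249, 0.627, 0.405] pointing down, gripper open.
Joint ranges: [-2.96, 2.96], [-0.34, 2.1], [-1.41, 1.46], [0.24, 2.44], [-1.37, 4.51], [0.17, 1.92], [-2.96, 2.96]. Speed limits (rad/s): [2.39, 2.39, 3.14, 3.14, 3.14, 3.14, 3.14].

## Interface

Orientations are given as a rotation vector (axis times angle).
In Python, from bench import r gives the robot as it stands.
- The arm moves only by the tool carry_out, never from a script. Its argument "moves" is a list of rows, each a list of 5 numbers: the shift along the tool's x, y, z in m, then the turn about the tool's z in rad, then the finger opening in m, from 0 to 0.0854. In form: [[dx, dy, dz, roll, claw], ...]. A call has exactly 8 rows; each row is the pose to reach, as a shift and turn from the pose commanded when the call began, along the tool's axes at that moment; what a row does not reach only later rows make up. A row lasts 1/10 s, in which the tool goes at most 50 mm and 8.59 degrees, less where a joint would pass 70% of its speed; a pose out of reach is approached as far as the arm can. A call with a gripper value outside its range is refused whole. The fingers move at their own pace and stop on an object; "force" is the grip in N (left out, the last holds). Time passes only in rows, so rows that repeat a pose let the fingers close, or fill a call up. It gives the time, the measured TCP pose, the force, the opening and the grip force at its end, in the units of the state.
- r.get_obs(): the state, without advancing time (a new reading comes with each control period).
- r.grab_frame(name): name is "scene" or "top"; returns the picture (480x640x3 uint8, red, green, blue); there is no depth.
- r.calibration(name): a dict with "fx", "fy", "cx", "cy" (pixels), "rvec" (rotation vector, rad) and "tvec" (3), from world to camera coordinates, as OpenCV has them. Camera axes: x right, y down, z forward; pixel columns grow to the right and rows downward; lengths in m; the calibration is good to about 2 mm. A picture is of the moment at which its call begins. calibration takes no time and is no camera call.
- r.hand_in(): hands the job in; it is judged then, once.
The state is a dict: "clock": time; "joints": joint angles; "qvel": joint speeds; "tau": joint torques, N m; "tcp_pos": TCP position; "orientation": TCP orientation; "contact_force": force on the tool from outside, world axes, zero at the start; "moment": the same for the moment, N m; "grip_width": finger opening in m; "gripper_force": force on a finger pad.
Only numpy, scipy, OpenCV 4.12 (cv2) and the standard library are available. Lean on these libraries where they do the work, as an engineer would, in place of code of your own. Each camera call takes 0.05 s, during which the arm holds its last target. There are 200 camera calls.

## Task

Put the red-banded steel punch away in the chest: first swing the chest's lid up by its copper bar, past its balance point, and ease it back by hand until you feel it rest against the rubber buffer behind it, and only then let go, so that it stays open by itself - never let it drop or swing freely, and press the buffer only lightly (4 N at the bar is plenty). Then lay the punch flat on the chest's floor in the wide empty compartment without dropping it, and leave the lid open and the tray, hammer and cup where they are.

Things in the scene. Friction and masses are not known exactly. Their poses are not given: they have to be found in the camera images.
- chest: green steel tool chest fixed to the bench, 150 (x, front to back) x 220 (y) x 55 mm high without lid, walls and floor 5 mm. Origin: centre of its underside, on the bench; x points from front to hinge side, z up. A divider at y = +35 mm, 35 mm tall, parts a narrow compartment full of fixed punches (y > 0) from the wide empty one
- chest_bay (a point): centre of the floor (upper face, 5 mm above the bench) of the wide empty compartment, which measures 140 mm in x and 138 mm in y inside; axes as the chest's
- lid: flat green lid, 150 x 220 x 8 mm, 0.4 to 0.6 kg, closed at start. Origin: middle of the hinge line, on the chest's far rim, 75 mm behind its centre, 55 mm up; y along the hinge; closed, its axes are the chest's and it lies toward -x. Opens turning about +y, up then back to +x. Hinge nearly free: it falls shut below about 1.5 rad (balance point), falls back quickly beyond
- lid_bar (a point): middle of the lid's copper bar handle: a round grip sleeve 16 mm thick, 80 mm long along y, that turns freely on its bar, 45 mm out from the lid's free edge (195 mm from the hinge line, 6 mm above it when closed), on an arm at each end 110 mm apart; gap to the lid's edge 37 mm. Pinched from above, fingers closing along the chest's x, it rolls as the lid swings, so the tool may stay upright
- stay: steel bracket behind the chest, 60 mm wide, 155 mm tall, origin at its foot, 136 mm behind the chest's centre. Its screw carries a rubber buffer (22 mm ball) 80 mm above the hinge line. The screw's reach varies and is not measured: the lid meets the buffer at some 1.63 to 1.95 rad, found by feel. Stiff: 6 N per mm; 1 N at the bar presses it with 2.4 N
- punch: steel chasing punch with a red band, square 12 x 12 mm section, 95 mm long along its own x (from -47.5 to +47.5 mm), the last 16 mm at +x thinner (8 mm), about 0.09 kg; lies flat on the bench. Origin: middle of its underside
- tray: bystander: round copper tray, 200 mm across, 12 mm high; origin at its underside's centre
- hammer: bystander: hammer about 240 mm long lying on the bench
- cup: bystander: copper cup, 70 mm across, 80 mm high; origin at its underside's centre
Things that resemble listed ones, but are neither listed nor needed, are in the scene too. There is more than one size of the punch; the one meant has the size given above.

How it is judged:
By the outcome, as a careful person would: the job done as asked, in the order asked, and still so for the second after the job is handed in, with the robot touching nothing.
It also fails if it takes over 72 s, if anything falls off the work surface, if the arm or the gripper's body presses on something with over 40 N, if the wrist force passes 120 N, or if a joint passes its speed limit or range.

## Working session

There is one attempt and no reset: what is moved stays moved. The work goes in short steps, Python scripts to look and compute and a tool call to move; the robot and the scene stay as the last step left them, time stands still between calls to the robot, and variables do not carry over. Pictures are saved under pics/ and viewed, at most 10 in all, crops included, and the job is handed in when it is done.

Besides the shell and the picture viewer there is one more tool, called as name(argument=value, ...), one argument or row to a line, values as JSON. carry_out: Moves the arm, as the interface text tells. Its arguments: {"type":"object","properties":{"moves":{"type":"array","items":{"type":"array","items":{"type":"number"}}},"force":{"type":"number"}},"required":["moves"]}

```bash
mkdir -p pics; ls; python3 - <<'E'
from bench import r
import cv2
o=r.get_obs()
for k,v in o.items(): print(k,v)
for n in("scene","top"):
    c=r.calibration(n); print(n,c)
    cv2.imwrite(f"pics/{n}0.png",r.grab_frame(n)[:,:,::-1])
E
```

```text
pics
clock 0.0
joints [-1.30109619  0.47778701  0.02233171  1.55643571 -0.01149818  1.10926537
 -0.08310045]
qvel [ 0.00059171  0.00080012 -0.0008858   0.0008053   0.00071554 -0.00094249
  0.00020853]
tau [-2.83004838e-04 -5.96442747e+01  1.60804007e+00 -2.81188130e+01
  1.25383178e-02  9.26323322e-03  3.42602482e-05]
tcp_pos [0.24888062 0.6271547  0.4037407 ]
orientation [-5.89840199e-01 -3.08551436e+00  2.75731464e-03]
contact_force [-0.13900097  0.13911715 -0.76915938]
moment [ 0.04105635 -0.02737797  0.00022437]
gripper_force 0.0
grip_width 0.08523501970951886
scene {'fx': 471.60311303172904, 'fy': 471.60311303172904, 'cx': 317.0371139772642, 'cy': 236.00022776783118, 'rvec': array([ 2.1824995 ,  0.83976213, -0.40042012]), 'tvec': array([-0.41109911, -0.18387081,  1.28940096])}
top {'fx': 561.036297029804, 'fy': 561.036297029804, 'cx': 325.0384211329797, 'cy': 244.19990999949653, 'rvec': array([ 2.17965129e+00, -2.19636707e+00,  7.43769591e-04]), 'tvec': array([0.06388324, 0.50949778, 1.21152256])}
```

View pics/scene0.png

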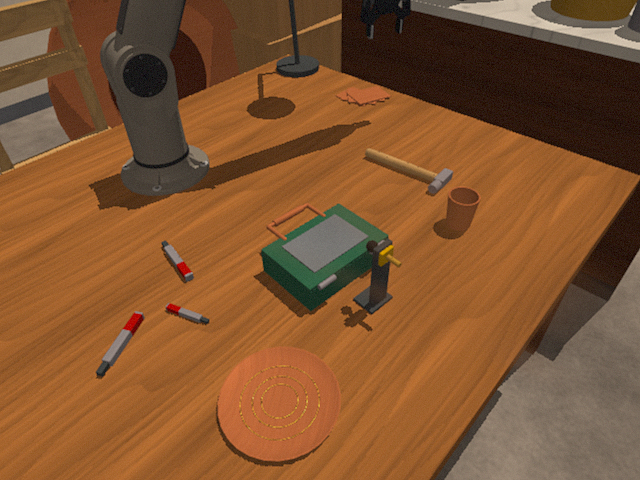

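View pics/top0.png

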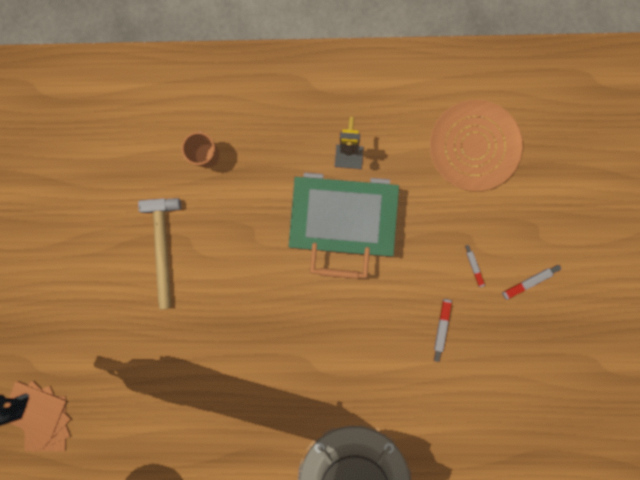

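The top view shows the chest at (344,216) with its bar at (341,273), the stay at (349,150), the tray at (477,146), the cup at (199,150) and the hammer at (162,250). There are three red-banded punches: A (475,266), B (532,282) and C (443,330). A looks shortest at about 42 px (≈90 mm). B and C are about 61 px. I'll measure them next.

```bash
cat > h.py <<'E'
import cv2,numpy as np
from bench import r
def cast(n,px,z):
    c=r.calibration(n); K=np.array([[c['fx'],0,c['cx']],[0,c['fy'],c['cy']],[0,0,1]])
    R=cv2.Rodrigues(c['rvec'])[0]; C=-R.T@c['tvec']
    p=np.atleast_2d(px).astype(float); d=(np.linalg.inv(K)@np.c_[p,np.ones(len(p))].T).T@R
    z=np.broadcast_to(z,len(p)); return C+d*((z-C[2])/d[:,2])[:,None]
def proj(n,P):
    c=r.calibration(n); K=np.array([[c['fx'],0,c['cx']],[0,c['fy'],c['cy']],[0,0,1]])
    return cv2.projectPoints(np.atleast_2d(P).astype(float),c['rvec'],c['tvec'],K,None)[0][:,0]
def tool():
    o=r.get_obs(); return o['tcp_pos'],cv2.Rodrigues(np.array(o['orientation']))[0]
E
python3 - <<'E'
from h import *
np.set_printoptions(precision=4,suppress=True)
im=cv2.imread('pics/top0.png'); hsv=cv2.cvtColor(im,cv2.COLOR_BGR2HSV)
H,S,V=cv2.split(hsv)
# punches: red band or grey within windows
for nm,(x0,y0,x1,y1) in dict(A=(455,238,496,296),B=(496,255,572,306),C=(425,290,462,370)).items():
    m=((S<90)|((S>200)&((H<4)|(H>175))&(V>100))).astype(np.uint8)[y0:y1,x0:x1]
    cs=max(cv2.findContours(m,0,1)[0],key=cv2.contourArea)
    (c,s,a)=cv2.minAreaRect(cs); b=cv2.boxPoints((c,s,a))+[x0,y0]
    P=cast('top',b,.010)[:,:2]; e=np.linalg.norm(P-np.roll(P,-1,0),axis=1)
    rm=((S>180)&((H<4)|(H>175))&(V>100)).astype(np.uint8)[y0:y1,x0:x1]; ys,xs=np.nonzero(rm)
    print(nm,'ctr',P.mean(0),'sides',e[:2],'box',b.tolist(),'red',cast('top',[xs.mean()+x0,ys.mean()+y0],.012)[0,:2])
g=((H>60)&(H<90)&(S>100)).astype(np.uint8)
cs=max(cv2.findContours(g,0,1)[0],key=cv2.contourArea)
rc=cv2.minAreaRect(cs);print('green',rc)
P=cast('top',cv2.boxPoints(rc),.063);print(P[:,:2],P[:,:2].mean(0))
print('bar',cast('top',[[313,271],[366,275]],.061))
print(cast('top',[[349,159]],.0))
crop=cv2.resize(im[220:380,420:580],None,fx=3.5,fy=3.5,interpolation=cv2.INTER_CUBIC)
crop2=cv2.resize(im[130:290,270:430],None,fx=3.5,fy=3.5,interpolation=cv2.INTER_CUBIC)
cv2.imwrite('pics/crop1.png',crop);cv2.imwrite('pics/crop2.png',crop2)
E
```

```text
A ctr [ 0.4757 -0.2562] sides [0.0143 0.0605] box [[463.83211517333984, 246.78832340240479], [470.0948886871338, 244.51094913482666], [479.7299270629883, 271.0073013305664], [473.46715354919434, 273.28467559814453]] red [ 0.433  -0.2701]
B ctr [ 0.4373 -0.4037] sides [0.0869 0.019 ] box [[521.2000026702881, 281.3999996185303], [557.5999984741211, 263.2000026702881], [561.5999984741211, 271.2000026702881], [525.2000045776367, 289.4000015258789]] red [ 0.4081 -0.3462]
C ctr [ 0.3018 -0.1858] sides [0.0878 0.02  ] box [[431.74399757385254, 359.4080123901367], [439.0719985961914, 319.10400199890137], [448.3120002746582, 320.78399658203125], [440.98399925231934, 361.08800506591797]] red [ 0.3651 -0.1976]
green ((6.0, 411.0), (0.0, 0.0), 0.0)
[[0.1632 0.7311]
 [0.1632 0.7311]
 [0.1632 0.7311]
 [0.1632 0.7311]] [0.1632 0.7311]
bar [[ 0.4526  0.0838  0.061 ]
 [ 0.4436 -0.0263  0.061 ]]
[[0.6976 0.0062 0.    ]]
```

View pics/crop1.png

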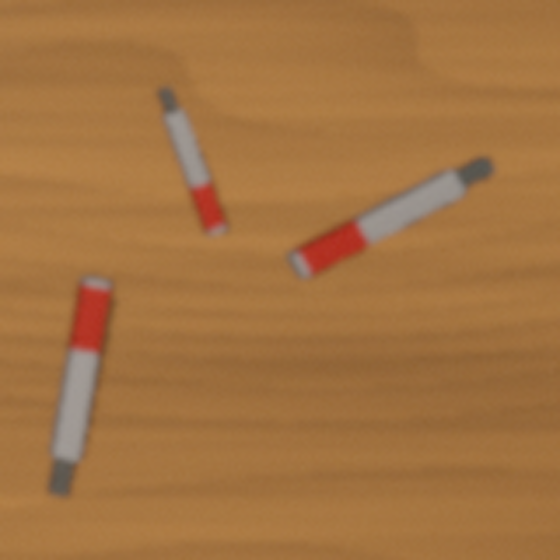

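View pics/crop2.png

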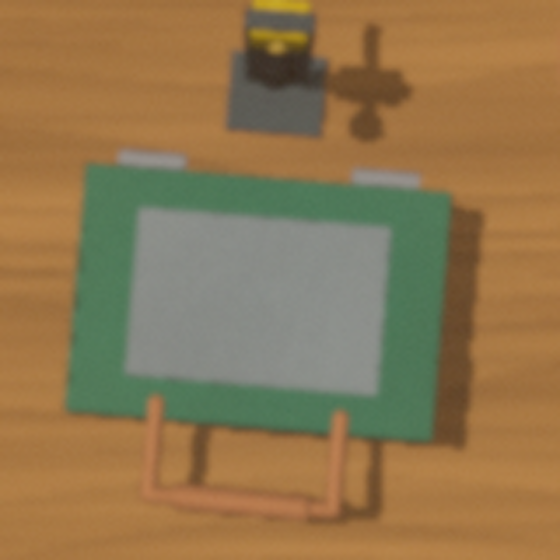

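The crops show A at full-image (467,246) to (482,286). It is clearly the short, thin one, while B and C are thicker and about 130 mm long. The lid corners are at (294.3,177.1), (398.6,184.3), (393.7,255.7) and (289.1,247.1), and the bar ends at (313,271) and (365.7,276.6).

```bash
python3 - <<'E'
from h import *
np.set_printoptions(precision=4,suppress=True)
a=cast('top',[[467.2,245.5],[482.2,286.3]],[.010,.012]);v=a[0]-a[1]
print('A',np.linalg.norm(v),a.mean(0)[:2],'dir',np.arctan2(v[1],v[0]))
L=cast('top',[[294.3,177.1],[398.6,184.3],[393.7,255.7],[289.1,247.1]],.063)[:,:2]
y=(L[0]-L[1]+L[3]-L[2]);x=(L[0]-L[3]+L[1]-L[2])
print('lid ctr',L.mean(0),'sizes',np.linalg.norm(y)/2,np.linalg.norm(x)/2,'yaw',np.arctan2(x[1],x[0]),np.arctan2(-y[0],y[1]))
yaw=(np.arctan2(x[1],x[0])*150+np.arctan2(-y[0],y[1])*220)/370
c=L.mean(0);ex=np.array([np.cos(yaw),np.sin(yaw)]);ey=np.array([-ex[1],ex[0]])
print('yaw',yaw,'bar pred',c-.120*ex,'hinge',c+.075*ex,'bay',c-ey*(.105-.138/2),'stay',c+.136*ex)
b=cast('top',[[312.9,270.9],[365.7,276.6]],.061);print('bar meas',b.mean(0))
# scene check: project predicted points onto scene
p=np.r_[c-.120*ex,.061],np.r_[c,.063],np.r_[c+.075*ex,.055]
print(proj('scene',p))
t,R=tool();print(t,R)
E
```

```text
A 0.09299612702048027 [ 0.4607 -0.262 ] dir 0.33028812537437013
lid ctr [0.5667 0.0188] sizes 0.2180539174891601 0.14792259566614185 yaw -0.07935601779872611 -0.08554028200912357
yaw -0.08303314786977326 bar pred [0.4471 0.0288] hinge [0.6414 0.0126] bay [ 0.5637 -0.0171] stay [0.7022 0.0075]
bar meas [0.4465 0.0292 0.061 ]
[[287.8888 215.0617]
 [325.4565 241.1067]
 [351.611  262.6582]]
[0.2489 0.6272 0.4039] [[-0.9295  0.3688 -0.0005]
 [ 0.3688  0.9295 -0.0015]
 [-0.0001 -0.0016 -1.    ]]
```

Punch A is 93 mm long, so it is the one meant (B and C are about 130 mm). Moving to the bar now.

carry_out(
  moves=[
    [-0.037,-0.026,0.01,0.08,0.04],
    [-0.073,-0.052,0.02,0.16,0.04],
    [-0.11,-0.079,0.03,0.24,0.04],
    [-0.146,-0.105,0.04,0.32,0.04],
    [-0.183,-0.131,0.05,0.4,0.04],
    [-0.22,-0.157,0.06,0.48,0.04],
    [-0.256,-0.184,0.07,0.56,0.04],
    [-0.293,-0.21,0.08,0.64,0.04],
  ],
  force=30,
)

```text
clock: 0.9
tcp_pos: [0.4443, 0.3224, 0.3242]
orientation: [-1.535, -2.741, 0.0]
contact_force: [1.4, 0.7, -0.0]
grip_width: 0.0401
gripper_force: 0.0
```

```bash
cat > go.py <<'E'
import sys
from h import *
# usage: go.py x y z yaw  -> tool-frame shift of TCP, roll so that tool y azimuth = yaw (mod pi)
np.set_printoptions(precision=4,suppress=True)
t,R=tool(); x,y,z,yaw=map(float,sys.argv[1:5])
d=R.T@(np.array([x,y,z])-t); cur=np.arctan2(R[1,1],R[0,1])
w=(yaw-cur+np.pi/2)%np.pi-np.pi/2
o=r.get_obs()
print('tcp',t,'ytool az',cur,'shift',d,'roll',-w,'F',o['contact_force'],'w',o['grip_width'],'t',o['clock'],'j7',o['joints'][6])
E
python3 go.py 0.447 0.029 0.216 -0.083
```

```text
tcp [0.4443 0.3224 0.3242] ytool az 0.5499204230450144 shift [-0.2515 -0.151   0.1082] roll 0.6329204230450144 F [ 1.4293  0.7139 -0.0235] w 0.04014404814665857 t 0.9 j7 -0.08518574729161395
```

carry_out(
  moves=[
    [-0.031,-0.019,0.005,0.08,0.04],
    [-0.063,-0.038,0.01,0.16,0.04],
    [-0.094,-0.057,0.015,0.24,0.04],
    [-0.126,-0.076,0.02,0.32,0.04],
    [-0.157,-0.095,0.025,0.4,0.04],
    [-0.189,-0.113,0.03,0.48,0.04],
    [-0.22,-0.132,0.035,0.56,0.04],
    [-0.2515,-0.151,0.04,0.633,0.04],
  ],
)

```text
clock: 1.7
tcp_pos: [0.4471, 0.0295, 0.2845]
orientation: [-2.311, -2.127, 0.0]
contact_force: [1.3, -0.3, -0.4]
grip_width: 0.04
gripper_force: 0.0
```

```bash
python3 go.py 0.447 0.029 0.216 -0.083; python3 - <<'E'
from h import *
cv2.imwrite('pics/s1.png',cv2.resize(r.grab_frame('scene')[130:310,200:420,::-1],None,fx=3,fy=3))
E
```

```text
tcp [0.4471 0.0295 0.2845] ytool az -0.08289928983688245 shift [-0.0005 -0.0001  0.0685] roll 0.00010071016311763437 F [ 1.3359 -0.3281 -0.3516] w 0.03995334956534787 t 1.7 j7 -0.07340577234369285
```

View pics/s1.png

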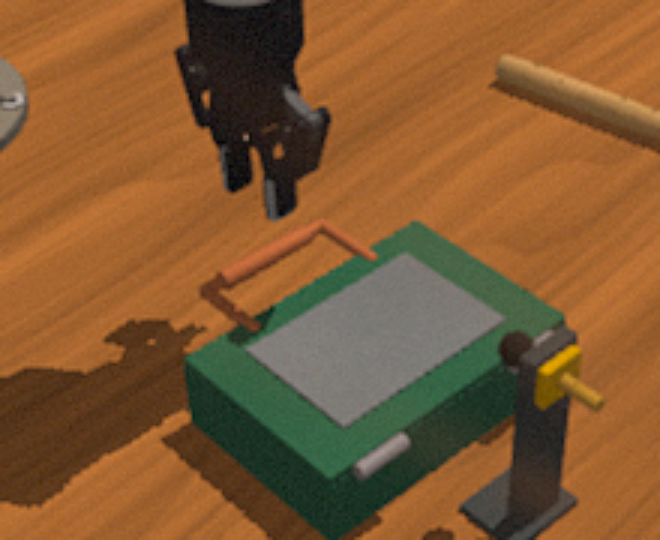

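The crop shows the open fingers directly above the bar sleeve, around crop (265,250), straddling it along the chest's x. Next I descend and close.

carry_out(
  moves=[
    [0,0,0.02,0,0.04],
    [0,0,0.04,0,0.04],
    [0,0,0.058,0,0.04],
    [0,0,0.07,0,0.04],
    [0,0,0.07,0,0.04],
    [0,0,0.07,0,0.01],
    [0,0,0.07,0,0.01],
    [0,0,0.07,0,0.01],
  ],
  force=30,
)

```text
clock: 2.55
tcp_pos: [0.4475, 0.0309, 0.2153]
orientation: [-2.309, -2.131, -0.001]
contact_force: [-1.1, 0.2, 2.2]
grip_width: 0.015
gripper_force: 29.2
```

carry_out(
  moves=[
    [0,0,0,0,0.01],
    [0,0,0,0,0.01],
    [0,0,0,0,0.01],
    [0,0,0,0,0.01],
    [0,0,0,0,0.01],
    [0,0,0,0,0.01],
    [0,0,0,0,0.01],
    [0,0,0,0,0.01],
  ],
)

```text
clock: 3.35
tcp_pos: [0.4475, 0.0308, 0.2152]
orientation: [-2.309, -2.131, -0.001]
contact_force: [-2.7, 0.1, 7.4]
grip_width: 0.0149
gripper_force: 29.5
```

carry_out(
  moves=[
    [0,0.0016,-0.0195,0,0.01],
    [0,0.005,-0.0387,0,0.01],
    [0,0.0105,-0.0574,0,0.01],
    [0,0.0177,-0.0755,0,0.01],
    [0,0.0268,-0.0928,0,0.01],
    [0,0.0375,-0.1091,0,0.01],
    [0,0.0497,-0.1242,0,0.01],
    [0,0.0635,-0.1381,0,0.01],
  ],
  force=40,
)

```text
clock: 4.15
tcp_pos: [0.5106, 0.0252, 0.3534]
orientation: [-2.309, -2.13, 0.001]
contact_force: [2.4, -1.9, -4.3]
grip_width: 0.0145
gripper_force: 39.4
```

```bash
cat > arc.py <<'E'
from h import *
np.set_printoptions(precision=3,suppress=True)
# bar angle from the hinge by TCP (grasp 155 mm ahead)
o=r.get_obs();t,R=tool(); g=t+.155*R[:,2]
ex=np.array([np.cos(-.083),np.sin(-.083)]); h=np.array([.6414,.0126])
u=(g[:2]-h)@ex; z=g[2]-.055; f=o['contact_force']; phi=np.arctan2(z,-u)
fx=f[:2]@ex; tang=fx*np.sin(phi)+f[2]*np.cos(phi); rad=-fx*np.cos(phi)+f[2]*np.sin(phi)
print('theta',phi-.031,'R',np.hypot(u,z),'Ftang(+=opening dir)',tang,'Frad',rad,'F',f,'w',o['grip_width'],'t',o['clock'])
E
python3 arc.py
```

```text
theta 0.797880761398707 R 0.1945928450985148 Ftang(+=opening dir) -0.9945155478565102 Frad -4.865206936221729 F [ 2.404 -1.915 -4.259] w 0.014463980381035111 t 4.15
```

carry_out(
  moves=[
    [0,0.015,-0.0124,0,0.01],
    [0,0.0312,-0.0232,0,0.01],
    [0,0.0484,-0.0324,0,0.01],
    [0,0.0665,-0.0398,0,0.01],
    [0,0.0852,-0.0454,0,0.01],
    [0,0.1043,-0.0491,0,0.01],
    [0,0.1237,-0.0508,0,0.01],
    [0,0.1335,-0.051,0,0.01],
  ],
)

```text
clock: 4.95
tcp_pos: [0.6452, 0.0132, 0.4045]
orientation: [2.308, 2.127, -0.0]
contact_force: [-0.9, -5.5, 2.4]
grip_width: 0.0147
gripper_force: 39.9
```

```bash
python3 arc.py; python3 - <<'E'
import numpy as np
R=.1951
b=R*np.array([np.cos(1.581),np.sin(1.581)])
for th in np.arange(1.55,1.98,.02):
    print(round(th,3),np.round([b[0]-R*np.cos(th+.031),-(R*np.sin(th+.031)-b[1])],4))
E
```

```text
theta 1.5609339553145793 R 0.19456282137103495 Ftang(+=opening dir) -0.5059007966432648 Frad 2.4321080444594885 F [-0.913 -5.495  2.442] w 0.014710686975182805 t 4.95
1.55 [ 0. -0.]
1.57 [0.0039 0.0001]
1.59 [0.0078 0.0002]
1.61 [0.0117 0.0005]
1.63 [0.0156 0.0008]
1.65 [0.0195 0.0012]
1.67 [0.0233 0.0016]
1.69 [0.0272 0.0022]
1.71 [0.0311 0.0028]
1.73 [0.0349 0.0035]
1.75 [0.0387 0.0043]
1.77 [0.0425 0.0051]
1.79 [0.0463 0.0061]
1.81 [0.0501 0.0071]
1.83 [0.0538 0.0081]
1.85 [0.0576 0.0093]
1.87 [0.0613 0.0105]
1.89 [0.0649 0.0118]
1.91 [0.0686 0.0132]
1.93 [0.0722 0.0147]
1.95 [0.0758 0.0162]
1.97 [0.0794 0.0178]
```

carry_out(
  moves=[
    [0,0.002,0,0,0.01],
    [0,0.004,0,0,0.01],
    [0,0.006,0.0002,0,0.01],
    [0,0.008,0.0003,0,0.01],
    [0,0.01,0.0004,0,0.01],
    [0,0.01,0.0004,0,0.01],
    [0,0.01,0.0004,0,0.01],
    [0,0.01,0.0004,0,0.01],
  ],
)

```text
clock: 5.75
tcp_pos: [0.6537, 0.0124, 0.4042]
orientation: [2.309, 2.127, -0.001]
contact_force: [-0.9, -6.2, 3.4]
grip_width: 0.0145
gripper_force: 39.9
```

```bash
python3 arc.py;python3 arc.py
```

```text
theta 1.604230336684634 R 0.19459104968207297 Ftang(+=opening dir) -0.6323862979696577 Frad 3.3668794573047847 F [-0.933 -6.219  3.401] w 0.014451184405058319 t 5.75
theta 1.604230336684634 R 0.19459104968207297 Ftang(+=opening dir) -0.6323862979696577 Frad 3.3668794573047847 F [-0.933 -6.219  3.401] w 0.014451184405058319 t 5.75
```

carry_out(
  moves=[
    [0,0.001,0.0001,0,0.01],
    [0,0.002,0.0001,0,0.01],
    [0,0.003,0.0002,0,0.01],
    [0,0.004,0.0003,0,0.01],
    [0,0.004,0.0003,0,0.01],
    [0,0.004,0.0003,0,0.01],
    [0,0.004,0.0003,0,0.01],
    [0,0.004,0.0003,0,0.01],
  ],
)

```text
clock: 6.55
tcp_pos: [0.6577, 0.012, 0.4039]
orientation: [2.308, 2.127, -0.001]
contact_force: [0.1, -5.2, 3.2]
grip_width: 0.0148
gripper_force: 39.9
```

carry_out(
  moves=[
    [0,0.001,0.0001,0,0.01],
    [0,0.002,0.0002,0,0.01],
    [0,0.003,0.0003,0,0.01],
    [0,0.004,0.0004,0,0.01],
    [0,0.004,0.0004,0,0.01],
    [0,0.004,0.0004,0,0.01],
    [0,0.004,0.0004,0,0.01],
    [0,0.004,0.0004,0,0.01],
  ],
)

```text
clock: 7.35
tcp_pos: [0.6617, 0.0117, 0.4035]
orientation: [2.308, 2.127, -0.001]
contact_force: [0.4, -6.1, 3.6]
grip_width: 0.0147
gripper_force: 39.9
```

```bash
python3 arc.py
```

```text
theta 1.645709840925078 R 0.19459575729716122 Ftang(+=opening dir) 0.48437886957206144 Frad 3.683985538185613 F [ 0.363 -6.141  3.612] w 0.014702430117466015 t 7.35
```

carry_out(
  moves=[
    [0,0.001,0.0001,0,0.01],
    [0,0.002,0.0002,0,0.01],
    [0,0.003,0.0003,0,0.01],
    [0,0.004,0.0005,0,0.01],
    [0,0.004,0.0005,0,0.01],
    [0,0.004,0.0005,0,0.01],
    [0,0.004,0.0005,0,0.01],
    [0,0.004,0.0005,0,0.01],
  ],
)

```text
clock: 8.15
tcp_pos: [0.6657, 0.0113, 0.403]
orientation: [2.308, 2.127, -0.001]
contact_force: [0.0, -6.2, 3.9]
grip_width: 0.0146
gripper_force: 39.9
```

```bash
python3 arc.py
```

```text
theta 1.6666901097087263 R 0.19458351657925502 Ftang(+=opening dir) 0.03830415033819512 Frad 3.922532298483729 F [ 0.024 -6.156  3.886] w 0.014619655025664712 t 8.15
```

carry_out(
  moves=[
    [0,0.001,0.0001,0,0.01],
    [0,0.002,0.0003,0,0.01],
    [0,0.003,0.0004,0,0.01],
    [0,0.004,0.0006,0,0.01],
    [0,0.004,0.0006,0,0.01],
    [0,0.004,0.0006,0,0.01],
    [0,0.004,0.0006,0,0.01],
    [0,0.004,0.0006,0,0.01],
  ],
)

```text
clock: 8.95
tcp_pos: [0.6697, 0.011, 0.4025]
orientation: [2.308, 2.127, -0.0]
contact_force: [0.5, -6.0, 3.4]
grip_width: 0.0145
gripper_force: 39.9
```

```bash
python3 arc.py
```

```text
theta 1.6877576180131102 R 0.1946105074608928 Ftang(+=opening dir) 0.5104050594868148 Frad 3.472866485822873 F [ 0.519 -6.027  3.36 ] w 0.01451387344039108 t 8.95
```

carry_out(
  moves=[
    [0,0.001,0.0002,0,0.01],
    [0,0.002,0.0003,0,0.01],
    [0,0.003,0.0005,0,0.01],
    [0,0.004,0.0006,0,0.01],
    [0,0.004,0.0006,0,0.01],
    [0,0.004,0.0006,0,0.01],
    [0,0.004,0.0006,0,0.01],
    [0,0.004,0.0006,0,0.01],
  ],
)

```text
clock: 9.75
tcp_pos: [0.6737, 0.0106, 0.4018]
orientation: [2.308, 2.127, -0.0]
contact_force: [0.5, -5.1, 4.3]
grip_width: 0.0145
gripper_force: 39.9
```

```bash
python3 arc.py
```

```text
theta 1.7086056267758523 R 0.1945978027247632 Ftang(+=opening dir) 0.20065759585191656 Frad 4.3965697404460045 F [ 0.514 -5.116  4.3  ] w 0.014454506387486885 t 9.75
```

carry_out(
  moves=[
    [0,0.001,0.0002,0,0.01],
    [0,0.002,0.0003,0,0.01],
    [0,0.003,0.0005,0,0.01],
    [0,0.004,0.0007,0,0.01],
    [0,0.004,0.0007,0,0.01],
    [0,0.004,0.0007,0,0.01],
    [0,0.004,0.0007,0,0.01],
    [0,0.004,0.0007,0,0.01],
  ],
)

```text
clock: 10.55
tcp_pos: [0.6777, 0.0103, 0.4011]
orientation: [2.308, 2.126, -0.001]
contact_force: [0.2, -5.8, 3.5]
grip_width: 0.0142
gripper_force: 39.9
```

```bash
python3 arc.py
```

```text
theta 1.7294991829602493 R 0.19462729994350075 Ftang(+=opening dir) 0.035055516445628876 Frad 3.5260678523729356 F [ 0.218 -5.811  3.456] w 0.014223805392792723 t 10.55
```

carry_out(
  moves=[
    [0,0.001,0.0002,0,0.01],
    [0,0.002,0.0004,0,0.01],
    [0,0.003,0.0006,0,0.01],
    [0,0.004,0.0008,0,0.01],
    [0,0.004,0.0008,0,0.01],
    [0,0.004,0.0008,0,0.01],
    [0,0.004,0.0008,0,0.01],
    [0,0.004,0.0008,0,0.01],
  ],
)

```text
clock: 11.35
tcp_pos: [0.6817, 0.0099, 0.4003]
orientation: [2.308, 2.126, -0.001]
contact_force: [0.5, -5.8, 2.2]
grip_width: 0.0145
gripper_force: 39.9
```

```bash
python3 arc.py
```

```text
theta 1.7504995950765123 R 0.1946109683565635 Ftang(+=opening dir) 0.4539390301214859 Frad 2.373687959500511 F [ 0.46  -5.811  2.226] w 0.01447669611601573 t 11.35
```

carry_out(
  moves=[
    [0,0.001,0.0002,0,0.01],
    [0,0.002,0.0004,0,0.01],
    [0,0.003,0.0006,0,0.01],
    [0,0.004,0.0009,0,0.01],
    [0,0.004,0.0009,0,0.01],
    [0,0.004,0.0009,0,0.01],
    [0,0.004,0.0009,0,0.01],
    [0,0.004,0.0009,0,0.01],
  ],
)

```text
clock: 12.15
tcp_pos: [0.6857, 0.0096, 0.3994]
orientation: [2.308, 2.126, -0.001]
contact_force: [0.8, -6.6, 3.5]
grip_width: 0.0145
gripper_force: 39.9
```

```bash
python3 arc.py
```

```text
theta 1.771654557416765 R 0.19463318093644832 Ftang(+=opening dir) 0.47250812579966983 Frad 3.7025107417669036 F [ 0.767 -6.589  3.495] w 0.014514460539044665 t 12.15
```

carry_out(
  moves=[
    [0,0.001,0.0002,0,0.01],
    [0,0.002,0.0005,0,0.01],
    [0,0.003,0.0007,0,0.01],
    [0,0.004,0.001,0,0.01],
    [0,0.004,0.001,0,0.01],
    [0,0.004,0.001,0,0.01],
    [0,0.004,0.001,0,0.01],
    [0,0.004,0.001,0,0.01],
  ],
)

```text
clock: 12.95
tcp_pos: [0.6897, 0.0092, 0.3985]
orientation: [2.308, 2.126, -0.001]
contact_force: [1.0, -6.4, 3.0]
grip_width: 0.0142
gripper_force: 39.9
```

```bash
python3 arc.py
```

```text
theta 1.7930473211996258 R 0.1946603450551091 Ftang(+=opening dir) 0.7224994565336204 Frad 3.276372304501443 F [ 0.992 -6.417  2.991] w 0.014176319645827861 t 12.95
```

carry_out(
  moves=[
    [0,0.001,0.0003,0,0.01],
    [0,0.002,0.0005,0,0.01],
    [0,0.003,0.0008,0,0.01],
    [0,0.004,0.0011,0,0.01],
    [0,0.004,0.0011,0,0.01],
    [0,0.004,0.0011,0,0.01],
    [0,0.004,0.0011,0,0.01],
    [0,0.004,0.0011,0,0.01],
  ],
)

```text
clock: 13.75
tcp_pos: [0.6937, 0.0089, 0.3973]
orientation: [2.308, 2.126, -0.001]
contact_force: [1.8, -7.0, 2.9]
grip_width: 0.0148
gripper_force: 39.9
```

```bash
python3 arc.py
```

```text
theta 1.8145002156861068 R 0.19464729044265733 Ftang(+=opening dir) 1.4994723248317157 Frad 3.4233825727990177 F [ 1.794 -7.04   2.888] w 0.014799343590630645 t 13.75
```

carry_out(
  moves=[
    [0,0.001,0.0003,0,0.01],
    [0,0.002,0.0006,0,0.01],
    [0,0.003,0.0009,0,0.01],
    [0,0.004,0.0012,0,0.01],
    [0,0.004,0.0012,0,0.01],
    [0,0.004,0.0012,0,0.01],
    [0,0.004,0.0012,0,0.01],
    [0,0.004,0.0012,0,0.01],
  ],
)

```text
clock: 14.55
tcp_pos: [0.6977, 0.0085, 0.3962]
orientation: [2.308, 2.126, -0.001]
contact_force: [1.2, -7.0, 4.4]
grip_width: 0.0149
gripper_force: 39.9
```

```bash
python3 arc.py
```

```text
theta 1.836023208026217 R 0.19464990661858936 Ftang(+=opening dir) 0.3852888730681283 Frad 4.671343394797613 F [ 1.159 -6.959  4.355] w 0.014929023542952578 t 14.55
```

carry_out(
  moves=[
    [0,0.001,0.0003,0,0.01],
    [0,0.002,0.0006,0,0.01],
    [0,0.003,0.0009,0,0.01],
    [0,0.003,0.0009,0,0.01],
    [0,0.003,0.0009,0,0.01],
    [0,0.003,0.0009,0,0.01],
    [0,0.003,0.0009,0,0.01],
    [0,0.003,0.0009,0,0.01],
  ],
)

```text
clock: 15.35
tcp_pos: [0.7007, 0.0082, 0.3953]
orientation: [2.308, 2.126, -0.001]
contact_force: [1.6, -7.3, 3.7]
grip_width: 0.0148
gripper_force: 39.9
```

```bash
python3 arc.py
```

```text
theta 1.8522278911924446 R 0.1946808796698637 Ftang(+=opening dir) 0.9640558793267879 Frad 4.197003233039182 F [ 1.608 -7.302  3.697] w 0.014791492113034549 t 15.35
```

carry_out(
  moves=[
    [0,0.001,0.0003,0,0.01],
    [0,0.002,0.0006,0,0.01],
    [0,0.003,0.0009,0,0.01],
    [0,0.004,0.0013,0,0.01],
    [0,0.004,0.0013,0,0.01],
    [0,0.004,0.0013,0,0.01],
    [0,0.004,0.0013,0,0.01],
    [0,0.004,0.0013,0,0.01],
  ],
)

```text
clock: 16.15
tcp_pos: [0.7047, 0.0079, 0.3939]
orientation: [2.308, 2.126, -0.001]
contact_force: [1.4, -5.8, 3.5]
grip_width: 0.0143
gripper_force: 39.9
```

```bash
python3 arc.py
```

```text
theta 1.8738206259914647 R 0.1946789162672451 Ftang(+=opening dir) 0.643688055738723 Frad 3.9476161660334763 F [ 1.427 -5.79   3.518] w 0.014255462891384648 t 16.15
```

carry_out(
  moves=[
    [0,0.001,0.0003,0,0.01],
    [0,0.002,0.0007,0,0.01],
    [0,0.003,0.001,0,0.01],
    [0,0.004,0.0014,0,0.01],
    [0,0.004,0.0014,0,0.01],
    [0,0.004,0.0014,0,0.01],
    [0,0.004,0.0014,0,0.01],
    [0,0.004,0.0014,0,0.01],
  ],
)

```text
clock: 16.95
tcp_pos: [0.7087, 0.0075, 0.3925]
orientation: [2.308, 2.126, -0.001]
contact_force: [1.4, -6.4, 2.5]
grip_width: 0.0145
gripper_force: 39.9
```

```bash
python3 arc.py
```

```text
theta 1.895529904411316 R 0.19469610937172374 Ftang(+=opening dir) 0.9207602625728388 Frad 2.9877313552955895 F [ 1.378 -6.399  2.48 ] w 0.014498395236518297 t 16.95
```

carry_out(
  moves=[
    [0,0.001,0.0004,0,0.01],
    [0,0.002,0.0007,0,0.01],
    [0,0.003,0.0011,0,0.01],
    [0,0.004,0.0015,0,0.01],
    [0,0.004,0.0015,0,0.01],
    [0,0.004,0.0015,0,0.01],
    [0,0.004,0.0015,0,0.01],
    [0,0.004,0.0015,0,0.01],
  ],
)

```text
clock: 17.75
tcp_pos: [0.7126, 0.0071, 0.391]
orientation: [2.308, 2.126, -0.001]
contact_force: [1.0, -7.4, 3.6]
grip_width: 0.0147
gripper_force: 39.9
```

```bash
python3 arc.py; python3 - <<'E'
from h import *
cv2.imwrite('pics/s2.png',cv2.resize(r.grab_frame('scene')[110:310,240:460,::-1],None,fx=3,fy=3))
E
```

```text
theta 1.9175723683890293 R 0.19469390662297603 Ftang(+=opening dir) 0.17768164107471462 Frad 3.977407074059811 F [ 1.023 -7.387  3.631] w 0.014728671225938572 t 17.75
```

View pics/s2.png

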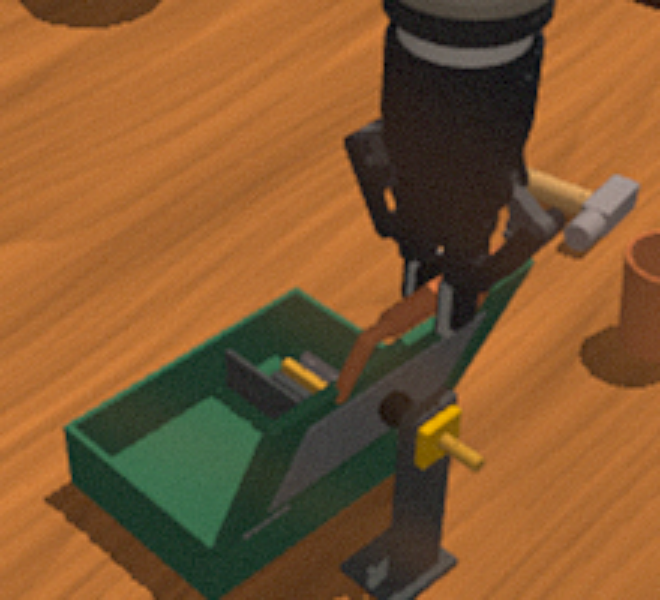

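The crop shows the bar pinched at (430,305), with the lid leaning back and the buffer ball at (397,408) at or just short of its grey panel. I'll go on in small steps.

carry_out(
  moves=[
    [0,0.0007,0.0003,0,0.01],
    [0,0.0014,0.0006,0,0.01],
    [0,0.002,0.0008,0,0.01],
    [0,0.0025,0.001,0,0.01],
    [0,0.0025,0.001,0,0.01],
    [0,0.0025,0.001,0,0.01],
    [0,0.0025,0.001,0,0.01],
    [0,0.0025,0.001,0,0.01],
  ],
)

```text
clock: 18.6
tcp_pos: [0.7149, 0.0069, 0.3902]
orientation: [2.309, 2.126, -0.002]
contact_force: [-1.5, -6.4, 5.1]
grip_width: 0.0146
gripper_force: 40.0
```

```bash
python3 arc.py
```

```text
theta 1.9291402509971045 R 0.1947428349496056 Ftang(+=opening dir) -2.7750035369738466 Frad 4.343063005582861 F [-1.452 -6.369  5.071] w 0.014576301154216764 t 18.6
```

The force step, from about +0.8 N to -2.8 N, shows the lid is on the buffer. I'll ease back 1.5 mm and then release.

carry_out(
  moves=[
    [0,-0.0005,-0.0002,0,0.01],
    [0,-0.001,-0.0004,0,0.01],
    [0,-0.0015,-0.0006,0,0.01],
    [0,-0.0015,-0.0006,0,0.01],
    [0,-0.0015,-0.0006,0,0.01],
    [0,-0.0015,-0.0006,0,0.01],
    [0,-0.0015,-0.0006,0,0.01],
    [0,-0.0015,-0.0006,0,0.01],
  ],
  force=20,
)

```text
clock: 19.4
tcp_pos: [0.7136, 0.0071, 0.3907]
orientation: [2.308, 2.126, -0.001]
contact_force: [0.7, -6.3, 3.0]
grip_width: 0.015
gripper_force: 39.9
```

```bash
python3 arc.py
```

```text
theta 1.922339086489724 R 0.1947324491822194 Ftang(+=opening dir) -0.025534883144539 Frad 3.2515936235174188 F [ 0.673 -6.259  3.026] w 0.015009151670471201 t 19.4
```

carry_out(
  moves=[
    [0,0,0,0,0.02],
    [0,0,0,0,0.025],
    [0,0,0,0,0.03],
    [0,0,0,0,0.035],
    [0,0,0,0,0.04],
    [0,0,0,0,0.04],
    [0,0,-0.02,0,0.04],
    [0,0,-0.05,0,0.04],
  ],
)

```text
clock: 20.2
tcp_pos: [0.7131, 0.0098, 0.4382]
orientation: [-2.306, -2.129, 0.005]
contact_force: [0.6, -0.3, 0.1]
grip_width: 0.0401
gripper_force: 0.0
```

```bash
python3 go.py 0.4607 -0.262 0.36 -1.24; python3 - <<'E'
from h import *
im=r.grab_frame('top')
cv2.imwrite('pics/t2.png',cv2.resize(im[90:310,260:520,::-1],None,fx=2.5,fy=2.5))
E
```

```text
tcp [0.7131 0.0098 0.4382] ytool az -0.07993684117805276 shift [-0.2911 -0.2295  0.0794] roll 1.1600631588219472 F [ 0.6045 -0.2589  0.132 ] w 0.040103589181767596 t 20.2 j7 0.02702613104263896
```

View pics/t2.png

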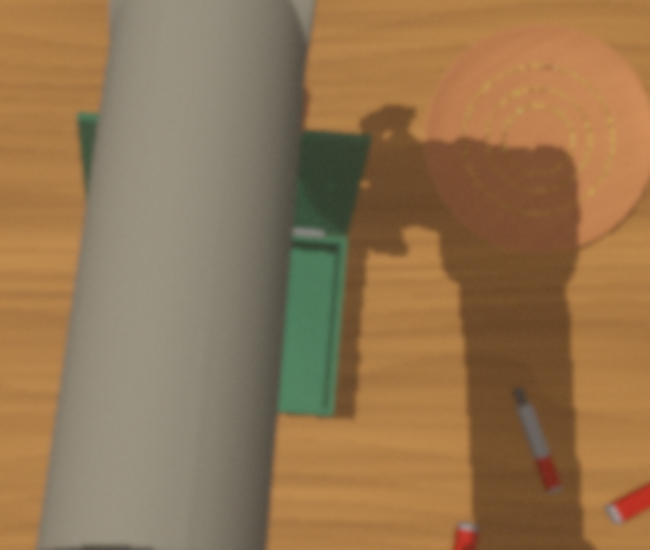

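The top view shows the lid standing open behind the chest at about crop (340,180), while punch A still lies at crop (535,440), in the arm's shadow. Moving over the punch now.

carry_out(
  moves=[
    [-0.036,-0.029,-0.015,0.145,0.04],
    [-0.073,-0.057,-0.015,0.29,0.04],
    [-0.109,-0.086,-0.015,0.435,0.04],
    [-0.146,-0.115,-0.01,0.58,0.04],
    [-0.182,-0.143,0.01,0.725,0.04],
    [-0.218,-0.172,0.035,0.87,0.04],
    [-0.255,-0.201,0.06,1.015,0.04],
    [-0.291,-0.2295,0.08,1.16,0.04],
  ],
)

```text
clock: 21.05
tcp_pos: [0.4639, -0.2591, 0.3616]
orientation: [3.1, 0.509, 0.002]
contact_force: [0.3, -0.6, -0.3]
grip_width: 0.0404
gripper_force: 0.0
```

```bash
python3 go.py 0.4607 -0.262 0.161 -1.24;python3 - <<'E'
from h import *
np.set_printoptions(precision=4,suppress=True)
im=r.grab_frame('top')[:,:,::-1]
cv2.imwrite('pics/t3.png',im)
s=r.grab_frame('scene')[:,:,::-1]
cv2.imwrite('pics/s3.png',cv2.resize(s[180:340,130:400],None,fx=2.9,fy=2.9))
hsv=cv2.cvtColor(s,cv2.COLOR_BGR2HSV);H,S,V=cv2.split(hsv)
# punch A in the scene view: check predicted ends
a=[.4607,-.262];e=np.array([np.cos(.33),np.sin(.33)])
print(proj('scene',[np.r_[a+e*.0465,.006],np.r_[a-e*.0465,.006]]))
E
```

```text
tcp [ 0.4639 -0.2591  0.3616] ytool az -1.245302799806052 shift [-0.0041  0.0017  0.2006] roll -0.005302799806051972 F [ 0.2764 -0.6321 -0.3182] w 0.04037648406783614 t 21.05 j7 -0.5012459746545239
[[207.7906 319.9492]
 [167.7102 305.1838]]
```

View pics/s3.png

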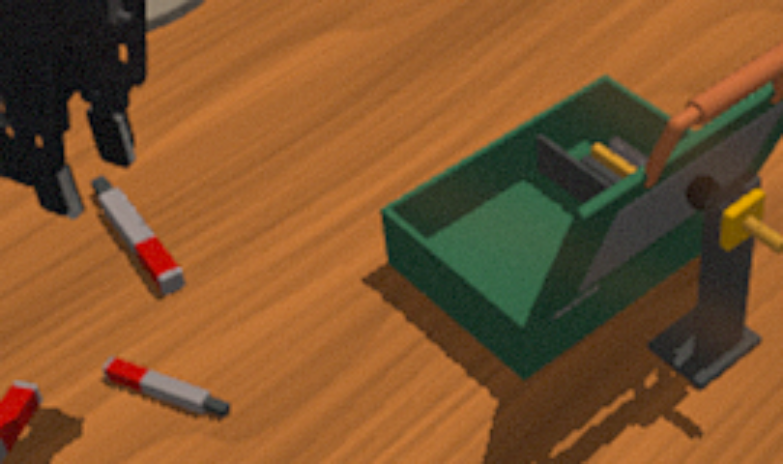

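The scene view shows the lid resting open and stable on the buffer. Punch A's ends are at full-image (166,306) and (209,321), which agrees with the top-view estimate to about 1 px. Descending to it.

carry_out(
  moves=[
    [-0.004,0.0017,0.035,-0.005,0.04],
    [-0.004,0.0017,0.07,-0.005,0.04],
    [-0.004,0.0017,0.105,-0.005,0.04],
    [-0.004,0.0017,0.135,-0.005,0.04],
    [-0.004,0.0017,0.155,-0.005,0.04],
    [-0.004,0.0017,0.17,-0.005,0.04],
    [-0.004,0.0017,0.18,-0.005,0.04],
    [-0.004,0.0017,0.184,-0.005,0.04],
  ],
  force=40,
)

```text
clock: 21.95
tcp_pos: [0.4622, -0.2612, 0.1777]
orientation: [-3.097, -0.525, 0.0]
contact_force: [-0.2, 0.5, -0.1]
grip_width: 0.04
gripper_force: 0.0
```

carry_out(
  moves=[
    [0,0,0,0,0.035],
    [0,0,0,0,0.03],
    [0,0,0,0,0.02],
    [0,0,0,0,0.005],
    [0,0,0,0,0.005],
    [0,0,0,0,0.005],
    [0,0,0,0,0.005],
    [0,0,0,0,0.005],
  ],
)

```text
clock: 22.75
tcp_pos: [0.4623, -0.2614, 0.179]
orientation: [3.097, 0.525, 0.002]
contact_force: [-1.4, 0.8, 6.0]
grip_width: 0.0104
gripper_force: 39.5
```

carry_out(
  moves=[
    [0,0,-0.005,0,0.005],
    [0,0,-0.02,0,0.005],
    [0,0,-0.045,0,0.005],
    [0,0,-0.075,0,0.005],
    [0,0,-0.1,0,0.005],
    [0,0,-0.12,0,0.005],
    [0,0,-0.12,0,0.005],
    [0,0,-0.12,0,0.005],
  ],
)

```text
clock: 23.55
tcp_pos: [0.4619, -0.261, 0.2988]
orientation: [3.097, 0.525, 0.002]
contact_force: [-0.2, 0.4, -1.2]
grip_width: 0.0102
gripper_force: 39.2
```

```bash
python3 go.py 0.5637 -0.0171 0.182 -1.654;python3 - <<'E'
from h import *
s=r.grab_frame('scene')[:,:,::-1]; t=r.grab_frame('top')[:,:,::-1]
a=cv2.resize(s[180:340,130:400],(540,320)); b=cv2.resize(t[200:330,400:580],(400,289))
c=np.zeros((320,799,3),np.uint8); c[:,:440]=a[:,:440]; c[:289,440:799]=b[:,:359]
cv2.imwrite('pics/s4.png',c)
E
```

```text
tcp [ 0.4619 -0.261   0.2988] ytool az -1.2347459263236107 shift [ 0.1764 -0.1967  0.1169] roll 0.4192540736763892 F [-0.2199  0.435  -1.2329] w 0.01024794976541918 t 23.55 j7 -0.40240818983587845
```

View pics/s4.png

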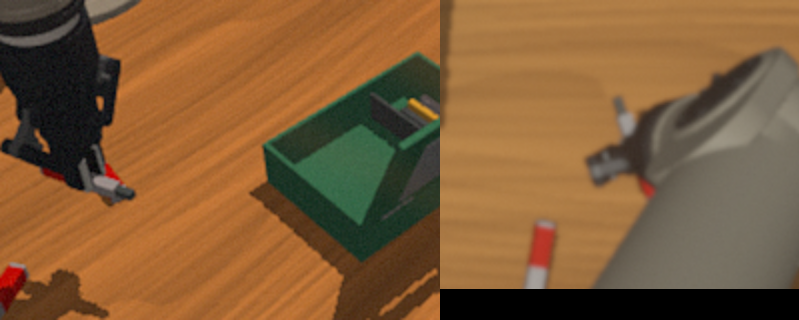

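The punch is held level between the fingers, seen in the left crop at (105,185) with its tip at (130,193). Carrying it over the bay now.

carry_out(
  moves=[
    [0.022,-0.0246,0,0.052,0.005],
    [0.044,-0.049,0,0.105,0.005],
    [0.066,-0.0738,0,0.157,0.005],
    [0.088,-0.0984,0,0.21,0.005],
    [0.11,-0.123,0,0.262,0.005],
    [0.132,-0.1475,0,0.315,0.005],
    [0.154,-0.172,0,0.367,0.005],
    [0.1764,-0.1967,0,0.419,0.005],
  ],
)

```text
clock: 24.45
tcp_pos: [0.5637, -0.0161, 0.2971]
orientation: [3.138, -0.134, -0.003]
contact_force: [0.5, -0.4, -1.5]
grip_width: 0.0105
gripper_force: 39.2
```

```bash
python3 go.py 0.5637 -0.0171 0.184 -1.654
```

```text
tcp [ 0.5637 -0.0161  0.2971] ytool az -1.6563840249323554 shift [0.0003 0.0009 0.1131] roll -0.002384024932355455 F [ 0.4867 -0.3987 -1.4508] w 0.010516126874280872 t 24.45 j7 -1.208524028777059
```

Descend to about 3 mm above contact, then feel for the floor.

carry_out(
  moves=[
    [0,0,0.02,0,0.005],
    [0,0,0.045,0,0.005],
    [0,0,0.07,0,0.005],
    [0,0,0.088,0,0.005],
    [0,0,0.1,0,0.005],
    [0,0,0.106,0,0.005],
    [0,0,0.109,0,0.005],
    [0,0,0.109,0,0.005],
  ],
)

```text
clock: 25.25
tcp_pos: [0.5639, -0.0175, 0.1893]
orientation: [3.139, -0.131, 0.0]
contact_force: [-0.2, -0.3, -0.8]
grip_width: 0.0108
gripper_force: 39.2
```

carry_out(
  moves=[
    [0,0,0.0005,0,0.005],
    [0,0,0.001,0,0.005],
    [0,0,0.0015,0,0.005],
    [0,0,0.002,0,0.005],
    [0,0,0.0025,0,0.005],
    [0,0,0.003,0,0.005],
    [0,0,0.003,0,0.005],
    [0,0,0.003,0,0.005],
  ],
)

```text
clock: 26.05
tcp_pos: [0.5637, -0.0174, 0.1862]
orientation: [-3.139, 0.131, 0.0]
contact_force: [-0.0, 0.2, -1.1]
grip_width: 0.0101
gripper_force: 39.2
```

carry_out(
  moves=[
    [0,0,0.0003,0,0.005],
    [0,0,0.0006,0,0.005],
    [0,0,0.0009,0,0.005],
    [0,0,0.0012,0,0.005],
    [0,0,0.0015,0,0.005],
    [0,0,0.0018,0,0.005],
    [0,0,0.002,0,0.005],
    [0,0,0.002,0,0.005],
  ],
)

```text
clock: 26.85
tcp_pos: [0.5637, -0.0174, 0.1841]
orientation: [-3.139, 0.131, 0.0]
contact_force: [-0.1, -0.1, -1.0]
grip_width: 0.0105
gripper_force: 39.2
```

carry_out(
  moves=[
    [0,0,0.0003,0,0.005],
    [0,0,0.0006,0,0.005],
    [0,0,0.0009,0,0.005],
    [0,0,0.0012,0,0.005],
    [0,0,0.0015,0,0.005],
    [0,0,0.0015,0,0.005],
    [0,0,0.0015,0,0.005],
    [0,0,0.0015,0,0.005],
  ],
)

```text
clock: 27.65
tcp_pos: [0.5637, -0.0177, 0.1839]
orientation: [-3.137, 0.131, -0.0]
contact_force: [-4.4, 0.8, 15.3]
grip_width: 0.0107
gripper_force: 41.1
```

Floor contact felt. I'll ease up 1 mm, open and rise.

carry_out(
  moves=[
    [0,0,-0.0005,0,0.005],
    [0,0,-0.001,0,0.005],
    [0,0,-0.001,0,0.014],
    [0,0,-0.001,0,0.018],
    [0,0,-0.001,0,0.025],
    [0,0,-0.001,0,0.035],
    [0,0,-0.001,0,0.035],
    [0,0,-0.001,0,0.035],
  ],
  force=20,
)

```text
clock: 28.45
tcp_pos: [0.5637, -0.0174, 0.1836]
orientation: [3.139, -0.131, -0.0]
contact_force: [0.0, 0.1, -0.0]
grip_width: 0.0351
gripper_force: 0.0
```

carry_out(
  moves=[
    [0,0,-0.01,0,0.035],
    [0,0,-0.03,0,0.035],
    [0,0,-0.06,0,0.035],
    [0,0,-0.09,0,0.035],
    [0,0,-0.12,0,0.035],
    [0,0,-0.15,0,0.035],
    [0,0,-0.17,0,0.035],
    [0,0,-0.18,0,0.035],
  ],
)

```text
clock: 29.25
tcp_pos: [0.564, -0.0178, 0.3661]
orientation: [-3.138, 0.131, -0.005]
contact_force: [-0.1, 0.2, 0.1]
grip_width: 0.035
gripper_force: 0.0
```

```bash
python3 go.py 0.40 -0.27 0.36 -1.654;python3 - <<'E'
from h import *
s=r.grab_frame('scene')[:,:,::-1]
cv2.imwrite('pics/s5.png',cv2.resize(s[140:340,230:450],None,fx=2.9,fy=2.9))
E
```

```text
tcp [ 0.564  -0.0178  0.3661] ytool az -1.6544551100084592 shift [-0.1424  0.265   0.0054] roll -0.00045511000845932514 F [-0.1107  0.1513  0.0862] w 0.03502193388670242 t 29.25 j7 -1.2748590212484956
```

View pics/s5.png

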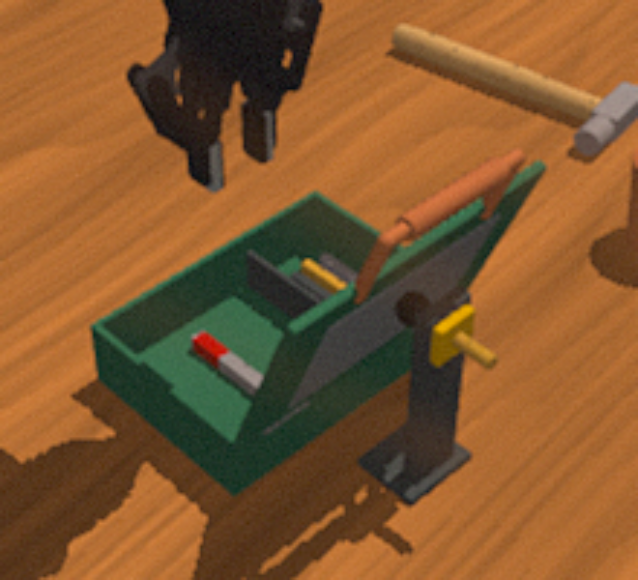

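The crop shows the punch lying flat in the wide compartment at (225,362), the lid resting on the buffer at (412,308), and the gripper clear of everything. Handing in.

```bash
python3 -c "
from bench import r
print(r.hand_in())"
```

```text
the job is handed in; nothing more can be done
None
```

The job is handed in: the lid rests open on its buffer, the 95 mm red-banded punch lies flat in the wide compartment, and the tray, hammer and cup were not touched.

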